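# Ease the handled board into the packed board row

### The arm

A 6-joint arm with a two-finger parallel gripper is mounted at the origin on the work surface. World frame = base frame: x ahead of the robot, y to its left, z up, the work surface at z = 0. Lengths are in m, angles in rad, forces in N, time in s.
With the tool pointing down it reaches from about 0.3 to 0.775 m from the base axis. Payload 14.6 kg.
Tool frame: the origin (TCP) lies on the centre line of the jaws, within the pads' length; the fingertips stand 25 mm ahead of it and the grasp point (between the pads) lies 6 mm ahead of it (ctrl.tip_reach is the distance from the TCP to the fingertips, in m); z points along the fingers, y is the line along which they close (so a half turn about z gives the same grasp; the last joint's range is limited). The gripper opens to 94 mm and grips with 3 to 60 N. Pads are 16 mm wide; open, the fingers measure 119 mm over their backs; the gripper's body (75 mm by 177 mm) begins 78 mm behind the grasp point.
Start: joints at [1.16, 0.3, 1.521, -0, 1.321, -0.067], TCP at [0.185, 0.518, 0.23] pointing down, gripper open.
Joint ranges: [-3.03, 3.03], [-0.79, 2.21], [0.23, 2.52], [-1.04, 4.18], [0, 3.07], [-2.55, 2.55]. Speed limits (rad/s): [2.22, 2.22, 2.57, 3.14, 3.14, 3.14].

### API

Orientations are given as [roll, pitch, yaw] about the fixed x, y, z axes, in that order (R = Rz(yaw) Ry(pitch) Rx(roll)).
In Python, from station import ctrl gives the robot as it stands. The module is installed in compiled form; this text tells all that it offers.
- The arm moves only by the tool apply_moves, never from a script. Its argument "deltas" is a list of rows, each a list of 7 numbers: the closure in counts, from 0 (fully open) to 255 (shut), then the shift along the world's x, y, z in cm, then the turn, a rotation vector about the world's x, y, z in rad. In form: [[jaw, tx, ty, tz, ax, ay, az], ...]. A call has 1 to 10 rows; each row shifts and turns the commanded pose from where the row before left it; what a row does not reach is not made up. A row lasts 1/10 s, in which the tool goes at most 50 mm and 8.59 degrees, less where a joint would pass 70% of its speed; a pose out of reach is approached as far as the arm can. A call with a gripper value outside its range is refused whole. The fingers move at their own pace and stop on an object; "grip_force" is the grip in N (left out, the last holds). Time passes only in rows, so rows that do not move let the fingers close. It gives the time, the measured TCP pose, the force, the opening and the grip force at its end, in the units of the state.
- ctrl.get_obs(): the state, without advancing time (a new reading comes with each control period).
- ctrl.camera(name): name is "side" or "top"; returns a dict with "img" (400x640x3 uint8, red, green, blue), "K" (3x3 intrinsics, pixels), "pose" (4x4, takes a point from camera to world coordinates). Camera axes: x right, y up, looking along -z (the intrinsics and any distortion apply to the point x, -y, -z); pixel columns grow to the right and rows downward; lengths in m; the calibration is good to about 2 mm. A picture is of the moment at which its call begins. There is no depth.
- ctrl.hand_in(): hands the job in; it is judged then, once.
The state is a dict: "time_s": time; "qpos": joint angles; "joint_vel": joint speeds; "tau": joint torques, N m; "ee_pos": TCP position; "eef_rot": TCP orientation; "force": force on the tool from outside, world axes, zero at the start; "moment": the same for the moment, N m; "grip_width": finger opening in m; "grip_force": force on a finger pad.
Only numpy, scipy, OpenCV 4.12 (cv2) and the standard library are available. Lean on these libraries where they do the work, as an engineer would, in place of code of your own. Each camera call takes 0.05 s, during which the arm holds its last target. There are 200 camera calls.

### The job

Lift the beech board with the handle out of its holder and work it, bevelled foot first, down into the gap in the middle of the row of boards in the dish rack, gently easing its neighbours apart without toppling or straining them, until it stands fully down on the tray, square in line with the row. Then let go of it; leave the other dishes where they are.

Things in the scene. Friction and masses are not known exactly. Their poses are not given: they have to be found in the camera images.
- paddle_mid (a point): centre of the only board with a handle: upright beech, 24 mm thick (its y), 160 mm high, 0.22 to 0.36 kg. This point is 80 mm above its underside, mid-thickness; z up. Lower part 120 mm long (its x) up to 95 mm above the underside; above that, to the top, a handle 42 mm long (x): grip it 55 mm above this point. Starts standing in the holder. The same after a half turn.
- paddle: the same handled board; origin at the centre of its underside. Its bottom 36 mm are bevelled evenly on both faces, from 24 mm thick down to a foot 4 mm thick.
- holder: low fixed chrome holder, 110 (x) x 50 (y) mm; two walls 66 mm high leave a slot 26 mm wide along its x, floor 6 mm above its origin. Origin: centre of its underside. It stands left or right of the rack.
- rack: fixed dish rack; origin at the centre of its underside, z up, y along the row. Tray 170 (x) x 200 (y) mm, its flat floor 18 mm above the origin; low wire rails along the two sides, 36 mm up; a cutlery caddy on its +x side, 85 mm up. Four boards stand on the tray face to face in a row along y near its middle, with one gap of 8 to 10 mm, between the second and third.
- rack_floor (a point): centre of the tray floor. The row is boxed in by two fixed chrome end frames, 94 mm high, that do not yield: a flat one and a deep one that reaches further in. They are swapped about from time to time and not measured: one side of the row can move outwards only 0 to 5 mm, the other 13 to 18 mm; see or feel which. The handled board fits with 2 to 4 mm to spare. The wet lacquered boards slide easily
- board_1: plain lacquered beech board of the packed row in the rack, standing on edge, 120 long (its x) x 18 thick (its y) x 90 mm high, square edges, 0.15 kg, loose. Origin: centre of its underside; z up. Outermost on the rack's -y side.
- board_2: plain lacquered beech board of the packed row in the rack, standing on edge, 120 long (its x) x 18 thick (its y) x 90 mm high, square edges, 0.15 kg, loose. Origin: centre of its underside; z up. Just on the -y side of the gap in the middle of the row.
- board_3: plain lacquered beech board of the packed row in the rack, standing on edge, 120 long (its x) x 18 thick (its y) x 90 mm high, square edges, 0.15 kg, loose. Origin: centre of its underside; z up. Just on the +y side of the gap in the middle of the row.
- board_4: plain lacquered beech board of the packed row in the rack, standing on edge, 120 long (its x) x 18 thick (its y) x 90 mm high, square edges, 0.15 kg, loose. Origin: centre of its underside; z up. Outermost on the rack's +y side.
- bowl: blue ceramic cereal bowl, 140 mm across, 60 high; a bystander, loose; origin at its underside
- glass_1: clear glass, 68 mm across, 110 high; a bystander, loose; origin at its underside
- glass_2: clear glass, 68 mm across, 110 high; a bystander, loose; origin at its underside
- mug: white mug, 80 mm across, 90 high; a bystander, loose; origin at its underside
- spatula: beech spatula lying on the draining board; a bystander, loose; origin at its underside
- whisk: small steel whisk, lying, 220 mm long; a bystander, loose; origin at its underside
- soap: clear washing-up bottle, 60 mm across, 190 high; a bystander, loose; origin at its underside

How it is judged:
On the way, in this order (a step that is already met when the one before it is completed fails the run):
1. the handled board is lifted clear of its holder (z of paddle_mid in the frame of holder above 0.16 m), for 0.1 s.
2. its foot is started in the gap between board_2 and board_3 (z of paddle_mid in the frame of rack between 0.12 and 0.182 m and y of paddle_mid in the frame of board_2 above 0.009 m and y of paddle_mid in the frame of board_3 below -0.009 m and x of paddle_mid in the frame of rack between -0.03 and 0.03 m), for 0.1 s.
At the end, for the whole second after the job is handed in: The handled board rests on the tray (within 2.5 mm) between board_2 and board_3, released, upright within 0.1 rad, in line with the row within 0.1 rad, within 20 mm of its middle; the row's boards stand on the tray (within 4 mm), upright within 0.2 rad, within 25 mm of the rack's middle in x (z of paddle_mid in the frame of rack between 0.094 and 0.1005 m and angle between paddle_mid's own z axis and vertical below 0.1 rad and angle between the y axis of paddle_mid and the y axis of rack, either way round below 0.1 rad and y of paddle_mid in the frame of board_2 above 0.0165 m and y of paddle_mid in the frame of board_3 below -0.0165 m and x of paddle_mid in the frame of rack between -0.02 and 0.02 m and linear speed of paddle below 0.02 m/s and angle between each of board_1, board_2, board_3, board_4's own z axis and vertical below 0.2 rad and z of each of board_1, board_2, board_3, board_4 in the frame of rack below 0.022 m and x of board_1 in the frame of rack between -0.025 and 0.025 m and x of board_2 in the frame of rack between -0.025 and 0.025 m and x of board_3 in the frame of rack between -0.025 and 0.025 m and x of board_4 in the frame of rack between -0.025 and 0.025 m); the robot touches nothing.
It fails at once if a board of the row is toppled (leans more than 0.3 rad) (angle between any of board_1, board_2, board_3, board_4's own z axis and vertical above 0.3 rad).
It fails at once if the handled board presses on a board of the row with more than 16 N (contact force between paddle and board_1 above 16 N or contact force between paddle and board_2 above 16 N or contact force between paddle and board_3 above 16 N or contact force between paddle and board_4 above 16 N).
It fails at once if the handled board presses on the rack with more than 25 N (contact force between paddle and rack above 25 N).
It fails at once if the gripper or arm pushes a board of the row with more than 3 N (contact force between any of the fingers, the arm and board_1 above 3 N or contact force between any of the fingers, the arm and board_2 above 3 N or contact force between any of the fingers, the arm and board_3 above 3 N or contact force between any of the fingers, the arm and board_4 above 3 N).
It fails at once if a bystander is moved more than 30 mm (distance of any of bowl, glass_1, glass_2, mug, spatula, whisk, soap from where it was at the start of the episode above 0.03 m).
It also fails if it takes over 72 s, if anything falls off the work surface, if the arm or the gripper's body presses on something with over 40 N, if the wrist force passes 120 N, or if a joint passes its speed limit or range.

## Working session

There is one attempt and no reset: what is moved stays moved. The work goes in short steps, Python scripts to look and compute and a tool call to move; the robot and the scene stay as the last step left them, time stands still between calls to the robot, and variables do not carry over. Pictures are saved under pics/ and viewed, at most 10 in all, crops included, and the job is handed in when it is done.

Besides the shell and the picture viewer there is one more tool, called after "Request:" as name(argument=value, ...) on one line, values as JSON. apply_moves: Moves the arm, as the interface text tells. Its arguments: {"type":"object","properties":{"deltas":{"type":"array"},"grip_force":{"type":"number"}},"required":["deltas"]}

```bash
mkdir -p pics
cat > h.py <<'E'
import numpy as np, cv2
from station import ctrl
def snap(n,f):
    c=ctrl.camera(n); cv2.imwrite('pics/'+f,c['img'][:,:,::-1]); np.savez('pics/'+f[:-4],K=c['K'],pose=c['pose']); return c
def load(f):
    d=np.load('pics/'+f+'.npz'); return d['K'],d['pose']
def ray(f,u,v):
    K,P=load(f); d=np.linalg.inv(K)@[u,v,1]; d=P[:3,:3]@[d[0],-d[1],-d[2]]; return P[:3,3],d
def atz(f,u,v,z):
    o,d=ray(f,u,v); return o+d*(z-o[2])/d[2]
def tri(a,b):
    o1,d1=ray(*a); o2,d2=ray(*b); d1/=np.linalg.norm(d1); d2/=np.linalg.norm(d2)
    A=np.stack([d1,-d2],1); t=np.linalg.lstsq(A,o2-o1,rcond=None)[0]
    p,q=o1+t[0]*d1,o2+t[1]*d2; return (p+q)/2,np.linalg.norm(p-q)
def proj(f,p):
    K,P=load(f); c=P[:3,:3].T@(np.array(p)-P[:3,3]); x=K@[c[0],-c[1],-c[2]]; return x[:2]/x[2]
E
python3 -c "
from h import *
for n in ('top','side'):
    c=snap(n,n+'0.png'); print(n,c['K'].round(1).tolist(),c['pose'].round(3).tolist(),[k for k in c])
print(ctrl.get_obs())"
```

```text
top [[382.4, 0.0, 315.2], [0.0, 382.4, 192.6], [0.0, 0.0, 1.0]] [[0.021, 0.988, -0.155, 0.442], [-1.0, 0.021, -0.003, -0.021], [-0.0, 0.155, 0.988, 1.169], [0.0, 0.0, 0.0, 1.0]] ['img', 'K', 'pose']
side [[394.1, 0.0, 326.1], [0.0, 394.1, 199.8], [0.0, 0.0, 1.0]] [[0.861, 0.304, -0.407, 0.168], [-0.508, 0.501, -0.7, -0.79], [-0.009, 0.81, 0.586, 0.774], [0.0, 0.0, 0.0, 1.0]] ['img', 'K', 'pose']
{'time_s': 0.1, 'qpos': array([ 1.16043255e+00,  3.00420683e-01,  1.52153025e+00,  2.98995818e-05,
        1.32070113e+00, -6.66265286e-02]), 'joint_vel': array([ 0.00076003, -0.00358865, -0.00063871,  0.00052569,  0.00120197,
       -0.00069269]), 'tau': array([ 1.22640722e-03, -5.32642829e+01, -3.53283441e+01,  7.09349220e-02,
        2.34936696e-02,  1.96086637e-05]), 'ee_pos': array([0.1852785 , 0.51762545, 0.22993547]), 'eef_rot': array([-3.14053752e+00, -9.94298622e-05,  2.79784794e+00]), 'force': array([ 0.84779182, -0.30650581,  0.23476714]), 'moment': array([ 0.09730032, -0.02254874, -0.00236735]), 'grip_force': 0.0, 'grip_width': 0.09396110903756838}
```

View pics/top0.png

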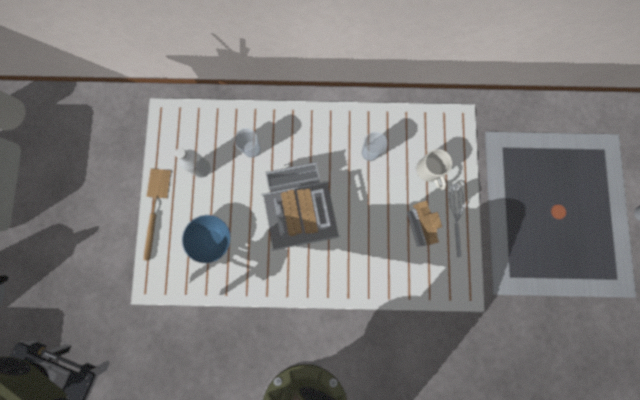

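View pics/side0.png

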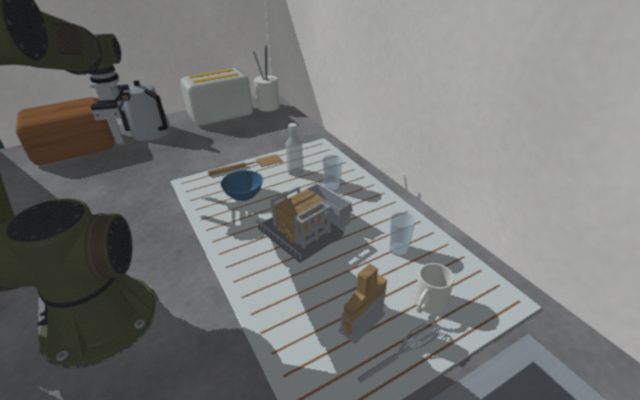

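The top view shows the rack around px (300,208) and the holder with the paddle around (424,220). In the side view the rack is around (305,220) and the paddle handle top around (368,270). I'll enlarge both.

```bash
python3 -c "
from h import *
t=cv2.imread('pics/top0.png'); s=cv2.imread('pics/side0.png')
def cr(i,u,v):
    c=cv2.resize(i[v:v+75,u:u+100],None,fx=4,fy=4,interpolation=cv2.INTER_CUBIC)
    for k in range(0,100,10):
        cv2.putText(c,str(u+k),(4*k,8),0,.3,(0,0,255),1); c[::8,4*k]=(0,0,255)
        if k<75: cv2.putText(c,str(v+k),(0,4*k+4),0,.3,(0,0,255),1); c[4*k,::8]=(0,0,255)
    return c
cv2.imwrite('pics/c1.png',np.vstack([np.hstack([cr(t,252,163),cr(t,390,185)]),np.hstack([cr(s,255,183),cr(s,320,263)])]))"
```

```text
(no output)
```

View pics/c1.png

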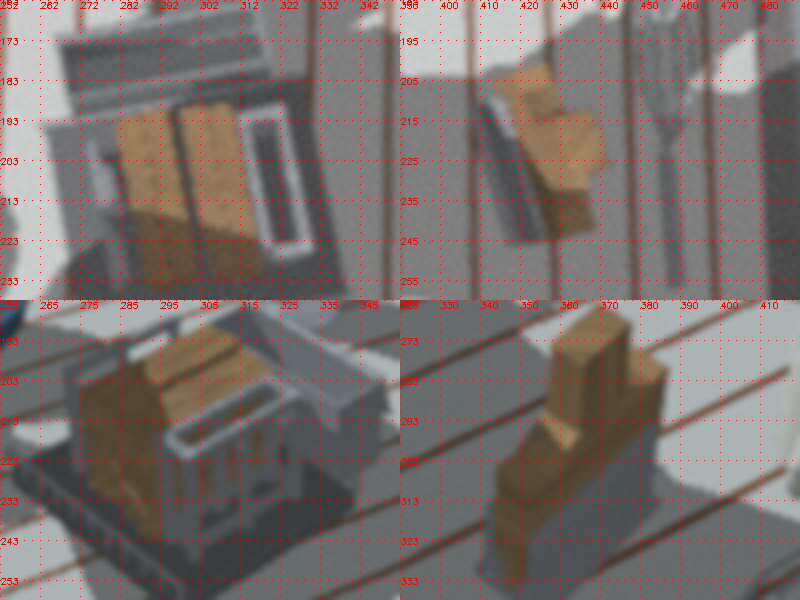

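```bash
python3 -c "
from h import *
T=lambda x,y,u0,v0:(u0+x/4,v0+y/4)
print('handle',tri(('top0',435.2,220.7),('side0',368,270.8)))
# row: gap centre far/near ends at board tops
print('gapfar',atz('top0',295.3,190,.108),'gapnear',atz('top0',303.2,233.5,.108))
for c in [(281.2,193.5),(293.2,190),(289.5,235.5),(302,232.5),(297,190),(310.2,188.8),(304.5,234.2),(318.2,231)]: print(atz('top0',*c,.108).round(4))
# side: front row near corners of gap
print('frames')
for p in [(635,190),(685,165),(590,190)]: pass
print('tri board4-3 gapfar', tri(('top0',297,190),('side0',255+238/4,183+(345-300)/4)))
# gap seen near end in side ~ crop(160,395)
print('gapnear',tri(('top0',304,234),('side0',255+160/4,183+(395-300)/4)))
for c in [(495,100),(547,242),(503,242),(480,110)]: print('holder',atz('top0',390+(c[0]-400)/4,185+c[1]/4,.066).round(4))
# paddle shoulder corners z=.101
for c in [(495,85),(548,62),(598,228),(550,240)]: print('shoulder',atz('top0',390+(c[0]-400)/4,185+c[1]/4,.101).round(4))
for c in [(555,118),(595,110),(607,168),(567,180)]: print('handle',atz('top0',390+(c[0]-400)/4,185+c[1]/4,.166).round(4))
"
```

```text
handle (array([ 0.53152958, -0.33265371,  0.17152762]), np.float64(0.002137494104788949))
gapfar [0.61423261 0.03881801 0.108     ] gapnear [0.4930271 0.0134212 0.108    ]
[0.6034 0.0781 0.108 ]
[0.6141 0.0447 0.108 ]
[0.4867 0.0511 0.108 ]
[0.4957 0.0168 0.108 ]
[0.6143 0.034  0.108 ]
[ 0.6185 -0.003   0.108 ]
[0.4912 0.0098 0.108 ]
[ 0.5008 -0.0279  0.108 ]
frames
tri board4-3 gapfar (array([0.61070586, 0.03433001, 0.1180415 ]), np.float64(0.004271247428760234))
gapnear (array([0.5083916 , 0.00296275, 0.12961212]), np.float64(0.038488568223150076))
holder [ 0.5697 -0.3037  0.066 ]
holder [ 0.4685 -0.339   0.066 ]
holder [ 0.4678 -0.3076  0.066 ]
holder [ 0.5622 -0.2928  0.066 ]
shoulder [ 0.5762 -0.295   0.101 ]
shoulder [ 0.5933 -0.3326  0.101 ]
shoulder [ 0.478  -0.3644  0.101 ]
shoulder [ 0.4691 -0.331   0.101 ]
handle [ 0.547  -0.3173  0.166 ]
handle [ 0.5529 -0.3438  0.166 ]
handle [ 0.5149 -0.3505  0.166 ]
handle [ 0.5065 -0.3242  0.166 ]
```

The deep frame is on the right of the top picture (−y), tight against board_1, so only the left (+y) side can move. The gap centre is about (0.554, 0.026) with row yaw about 0.21. The paddle is at about (0.530, −0.333), yaw about 0.28, and the triangulated handle top of 0.1715 is close to the expected 0.166.

Request:
apply_moves(deltas=[[0,1.72,-4.25,0,0,0,-0.12],[0,1.72,-4.25,0,0,0,-0.12],[0,1.72,-4.25,0,0,0,-0.12],[0,1.72,-4.25,0,0,0,-0.12],[0,1.72,-4.25,0,0,0,-0.12],[0,1.72,-4.25,0,0,0,-0.12],[0,1.72,-4.25,0,0,0,-0.12],[0,1.72,-4.25,0,0,0,-0.12],[0,1.72,-4.25,0,0,0,-0.12],[0,1.72,-4.25,0,0,0,-0.12]])

```text
time_s: 1.1
ee_pos: [0.3575, 0.091, 0.2305]
eef_rot: [3.141, -0.0, 1.593]
force: [0.4, 1.1, -0.9]
grip_width: 0.0941
grip_force: 0.0
```

Request:
apply_moves(deltas=[[0,1.72,-4.25,0,0,0,-0.12],[0,1.72,-4.25,0,0,0,-0.12],[0,1.72,-4.25,0,0,0,-0.12],[0,1.72,-4.25,0,0,0,-0.12],[0,1.72,-4.25,0,0,0,-0.12],[0,1.72,-4.25,0,0,0,-0.12],[0,1.72,-4.25,0,0,0,-0.12],[0,1.72,-4.25,0,0,0,-0.12],[0,1.72,-4.25,0,0,0,-0.12],[0,0,0,0,0,0,-0.12]])

```text
time_s: 2.1
ee_pos: [0.5125, -0.2936, 0.2286]
eef_rot: [-3.14, 0.002, 0.39]
force: [0.2, 1.4, -0.4]
grip_width: 0.0941
grip_force: 0.0
```

```bash
cat > fit.py <<'E'
from h import *
from scipy.optimize import least_squares
def fit(pts,p0,name):
    # pts: (cam,u,v,lx,ly,z) ; params x,y,yaw
    def r(p):
        c,s=np.cos(p[2]),np.sin(p[2]); return np.ravel([proj(f,[p[0]+c*a-s*b,p[1]+s*a+c*b,z])-[u,v] for f,u,v,a,b,z in pts])
    q=least_squares(r,p0,loss='soft_l1'); print(name,q.x.round(4),r(q.x).round(1).reshape(-1,2).tolist()); return q.x
E
python3 -c "
from fit import *
t=lambda X,Y:('top0',390+(X-400)/4,185+Y/4); s=lambda X,Y:('side0',320+(X-400)/4,263+(Y-300)/4)
hs=[(.021,.012),(.021,-.012),(-.021,-.012),(-.021,.012)]; L=[(.06,.012),(.06,-.012),(-.06,-.012),(-.06,.012)]
P=[(*t(*c),*l,.166) for c,l in zip([(555,118),(595,110),(607,168),(567,180)],hs)]
P+=[(*t(*c),*l,.101) for c,l in zip([(495,85),(548,62),(598,228),(550,240)],L)]
P2=[(*s(*c),*l,.166) for c,l in zip([(600,303),(630,318),(583,362),(553,342)],hs)]
P2+=[(*s(*c),*l,.101) for c,l in zip([(637,350),(665,368),(527,500),(498,467)],L)]
fit(P,[.53,-.333,.28],'top');fit(P2,[.53,-.333,.28],'side');fit(P+P2,[.53,-.333,.28],'both')
"
```

```text
top [ 0.5304 -0.3335  0.2628] [[-0.3, -0.2], [-1.6, -0.4], [0.0, 0.6], [1.2, -0.2], [4.0, -3.1], [-1.1, 0.6], [-1.3, 0.9], [2.4, -0.1]]
side [ 0.5348 -0.3296  0.2695] [[-0.4, -0.5], [1.0, 1.3], [0.1, 1.1], [-1.3, 0.2], [-0.5, -0.9], [0.9, 0.0], [0.7, -1.8], [-0.6, 0.1]]
both [ 0.5324 -0.3315  0.2703] [[-1.2, -0.9], [-2.4, -1.2], [-0.7, -0.2], [0.5, -0.9], [3.1, -3.7], [-2.0, -0.1], [-1.9, 0.0], [1.8, -0.8], [-0.8, 0.5], [0.6, 2.3], [-0.3, 2.2], [-1.7, 1.2], [-0.9, 0.0], [0.5, 1.0], [0.3, -0.6], [-1.0, 1.2]]
```

Request:
apply_moves(deltas=[[0,1.0,-1.9,0,0,0,-0.06],[0,0.95,-1.95,0,0,0,-0.06],[0,0,0,-2,0,0,0],[0,0,0,-2,0,0,0],[0,0,0,-2,0,0,0],[0,0,0,-1.1,0,0,0],[0,0,0,-1.0,0,0,0],[0,0,0,0,0,0,0]])

```text
time_s: 2.9
ee_pos: [0.5314, -0.328, 0.1484]
eef_rot: [-3.14, 0.001, 0.278]
force: [-0.7, 0.0, 0.3]
grip_width: 0.0942
grip_force: 0.0
```

```bash
python3 -c "
from h import *
snap('top','top1.png');snap('side','side1.png')
a=cv2.imread('pics/top1.png')[170:270,370:490];b=cv2.imread('pics/side1.png')[220:360,290:458]
cv2.imwrite('pics/c2.png',np.hstack([cv2.resize(a,(400,333),interpolation=2),cv2.resize(b,(400,333),interpolation=2)]))
print(ctrl.get_obs()['ee_pos'])"
```

```text
[ 0.53191423 -0.32831664  0.15008612]
```

View pics/c2.png

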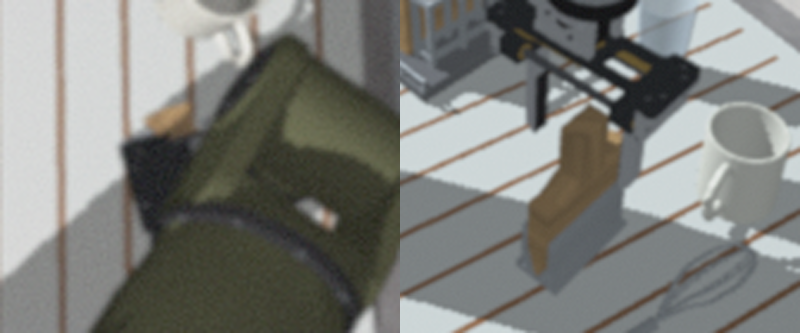

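The jaws straddle the handle in the side crop (fingers at about (535,100) and (630,150), handle at (585,140)). I'll close gently and read the side force.

Request:
apply_moves(deltas=[[150,0,-0.3,-0.3,0,0,0],[150,0,0,0,0,0,0],[150,0,0,0,0,0,0],[255,0,0,0,0,0,0],[255,0,0,0,0,0,0],[255,0,0,0,0,0,0],[255,0,0,0,0,0,0],[255,0,0,0,0,0,0]], grip_force=8)

```text
time_s: 3.8
ee_pos: [0.5317, -0.3312, 0.1465]
eef_rot: [-3.142, 0.0, 0.278]
force: [-0.3, 0.3, -1.4]
grip_width: 0.0335
grip_force: 0.0
```

Request:
apply_moves(deltas=[[255,0,0,0,0,0,0],[255,0,0,0,0,0,0],[255,0,0,0,0,0,0],[255,0,0,0,0,0,0]])

```text
time_s: 4.2
ee_pos: [0.5317, -0.3313, 0.1465]
eef_rot: [3.141, -0.0, 0.278]
force: [0.5, -1.3, -1.0]
grip_width: 0.0242
grip_force: 8.0
```

Request:
apply_moves(deltas=[[255,0,0,0,0,0,0],[255,0,0,0,0,0,0],[255,0,0,0.5,0,0,0],[255,0,0,1.5,0,0,0],[255,0,0,2,0,0,0],[255,0,0,2,0,0,0],[255,0,0,2,0,0,0],[255,0,0,2,0,0,0],[255,0,0,2,0,0,0],[255,0,0,2,0,0,0]], grip_force=40)

```text
time_s: 5.2
ee_pos: [0.5315, -0.3308, 0.287]
eef_rot: [-3.14, 0.001, 0.278]
force: [0.0, 0.3, -2.0]
grip_width: 0.024
grip_force: 40.0
```

```bash
python3 -c "
from h import *
o=ctrl.get_obs();print(o['ee_pos'],o['eef_rot'],o['force'],o['grip_width'])
snap('top','top2.png');snap('side','side2.png')
t=cv2.imread('pics/top2.png'); s=cv2.imread('pics/side2.png')
def cr(i,u,v):
    c=cv2.resize(i[v:v+75,u:u+100],None,fx=4,fy=4,interpolation=cv2.INTER_CUBIC)
    for k in range(0,100,10):
        cv2.putText(c,str(u+k),(4*k,8),0,.3,(0,0,255),1); c[::8,4*k]=(0,0,255)
        if k<75: cv2.putText(c,str(v+k),(0,4*k+4),0,.3,(0,0,255),1); c[4*k,::8]=(0,0,255)
    return c
cv2.imwrite('pics/c3.png',np.vstack([np.hstack([cr(t,252,173),cr(t,400,185)]),np.hstack([cr(s,255,183),cr(s,320,233)])]))"
```

```text
[ 0.53148009 -0.33077684  0.28701822] [-3.14039027e+00  5.48412248e-04  2.78023041e-01] [ 0.03680479  0.26918888 -2.02549567] 0.024034361705620604
```

View pics/c3.png

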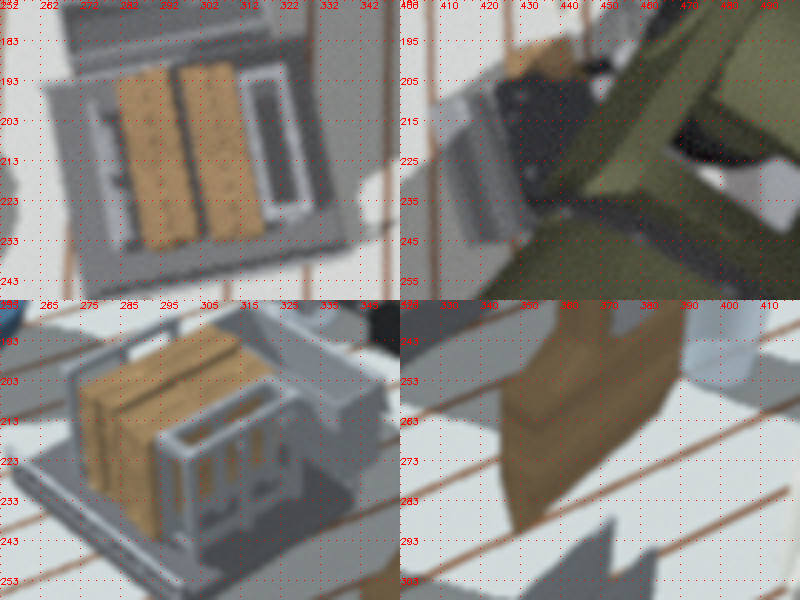

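```bash
cat > row.py <<'E'
from fit import *
t=lambda X,Y:('top2',252+X/4,173+Y/4); s=lambda X,Y:('side2',255+X/4,183+(Y-300)/4)
g,w=.0045,.0405; z=.108
P=[(*t(*c),*l,z) for c,l in [((117,80),(.06,w)),((168,68),(.06,g)),((198,240),(-.06,g)),((148,250),(-.06,w)),((180,68),(.06,-g)),((235,62),(.06,-w)),((265,232),(-.06,-w)),((213,242),(-.06,-g))]]
S=[(*s(*c),*l,z) for c,l in [((80,385),(-.06,w)),((157,437),(-.06,-w)),((212,323),(.06,w)),((240,347),(.06,g)),((247,352),(.06,-g)),((110,411),(-.06,0))]]
x0=[.554,.026,.21]
a=fit(P,x0,'top');b=fit(S,x0,'side');c=fit(P+S,x0,'both')
E
python3 row.py
```

```text
top [0.5534 0.025  0.2   ] [[0.5, 0.2], [0.4, 1.0], [0.2, 0.2], [-0.1, 0.0], [0.5, 0.4], [-0.6, -0.3], [-0.5, -0.7], [-0.3, -0.9]]
side [0.5603 0.0325 0.1817] [[-0.2, 0.3], [-2.3, 0.6], [-0.3, -0.0], [0.4, -0.9], [0.6, -0.8], [0.7, 0.3]]
both [0.5552 0.0257 0.1989] [[0.3, -0.4], [0.2, 0.4], [-0.0, -0.4], [-0.4, -0.6], [0.3, -0.2], [-0.8, -0.9], [-0.7, -1.3], [-0.6, -1.5], [-0.8, 2.4], [-2.4, 2.6], [-1.1, 1.5], [-0.2, 0.6], [0.0, 0.7], [0.3, 2.4]]
```

The rack is at about (0.556, 0.027) with yaw 0.2, averaging the two views, which differ by about 5 mm as they did for the paddle. I'll carry the paddle above the gap and check it relative to the row.

Request:
apply_moves(deltas=[[255,0.2,3.0,0,0,0,0],[255,0.2,4.0,0,0,0,-0.01],[255,0.3,4.0,0,0,0,-0.01],[255,0.3,4.0,0,0,0,-0.01],[255,0.3,4.0,0,0,0,-0.01],[255,0.3,4.0,0,0,0,-0.01],[255,0.3,4.0,0,0,0,-0.01],[255,0.3,4.0,0,0,0,-0.01],[255,0.25,3.5,0,0,0,-0.01],[255,0,1.2,0,0,0,0]])

```text
time_s: 6.3
ee_pos: [0.5557, 0.0287, 0.2851]
eef_rot: [-3.141, 0.002, 0.2]
force: [0.5, -0.2, -2.9]
grip_width: 0.0238
grip_force: 40.0
```

Request:
apply_moves(deltas=[[255,0,0,-1.0,0,0,0],[255,0,0,-1.0,0,0,0],[255,0,0,0,0,0,0]])

```text
time_s: 6.6
ee_pos: [0.5555, 0.0245, 0.264]
eef_rot: [-3.141, 0.004, 0.196]
force: [-0.9, -0.1, -2.2]
grip_width: 0.0237
grip_force: 40.0
```

```bash
python3 -c "
from h import *
o=ctrl.get_obs();print(o['ee_pos'],o['eef_rot'],o['force'],o['grip_width'])
snap('top','top3.png');snap('side','side3.png')
def cr(i,u,v):
    c=cv2.resize(i[v:v+100,u:u+100],None,fx=6,fy=6,interpolation=cv2.INTER_CUBIC)
    for k in range(0,100,10):
        cv2.putText(c,str(u+k),(6*k,8),0,.3,(0,0,255),1); c[::12,6*k]=(0,0,255)
        cv2.putText(c,str(v+k),(0,6*k+4),0,.3,(0,0,255),1); c[6*k,::12]=(0,0,255)
    return c
cv2.imwrite('pics/c4.png',cr(cv2.imread('pics/side3.png'),260,150))"
```

```text
[0.55548809 0.02449703 0.26398399] [-3.14098067  0.00365464  0.19641961] [-0.92570438 -0.06159682 -2.20934022] 0.023714351380232885
```

View pics/c4.png

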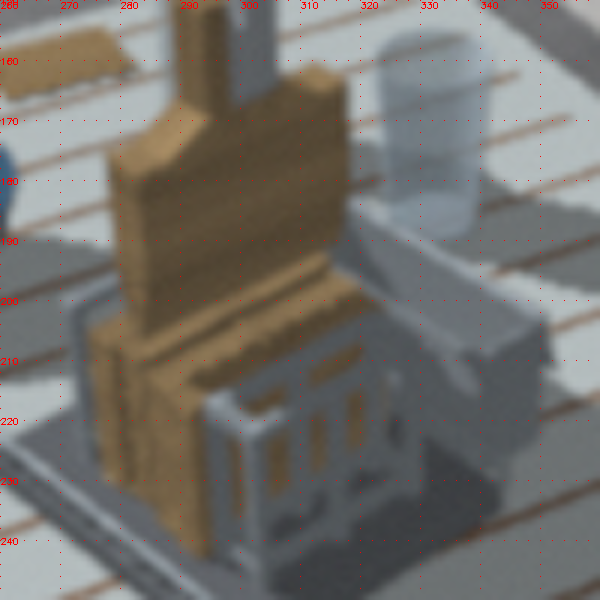

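The side crop shows the foot hovering over the row, its lower edge running from about (284,206) to (315,192), with the dark gap line just below it. I'll measure the offset from column profiles.

```bash
python3 -c "
from h import *
g=cv2.imread('pics/side3.png').astype(int).sum(2)
for u in range(288,314,4): print(u,dict(zip(range(186,218),g[186:218,u])))
g2=cv2.imread('pics/side2.png').astype(int).sum(2)
for u in (292,300,308): print('pre',u,dict(zip(range(190,218),g2[190:218,u])))
# predictions for paddle foot -y edge, and gap edges, as rows at those columns
tc=np.array([.5555,.0245]);y=.1964;ex=np.array([np.cos(y),np.sin(y)]);ey=np.array([-ex[1],ex[0]])
def line(b,z,c,us,ey=ey,ex=ex):
    a=proj('side3',[*(c+ey*b+ex*.06),z]);d=proj('side3',[*(c+ey*b-ex*.06),z])
    return [round(float(d[1]+(a[1]-d[1])*(u-d[0])/(a[0]-d[0])),1) for u in us]
us=range(288,314,4)
for n,b,z in [('foot-y',-.002,.1235),('bevel top -y',-.012,.1595)]: print(n,line(b,z,tc,us))
c=np.array([.556,.0275])
for b in (.0045,-.0045): print('gap',b,line(b,.108,c,us))
print('rows per mm y', (np.array(line(.0045,.108,c,us))-line(-.0045,.108,c,us))/9)
"
```

```text
288 {186: np.int64(214), 187: np.int64(218), 188: np.int64(225), 189: np.int64(227), 190: np.int64(225), 191: np.int64(224), 192: np.int64(215), 193: np.int64(217), 194: np.int64(215), 195: np.int64(208), 196: np.int64(199), 197: np.int64(197), 198: np.int64(205), 199: np.int64(210), 200: np.int64(207), 201: np.int64(215), 202: np.int64(219), 203: np.int64(231), 204: np.int64(279), 205: np.int64(324), 206: np.int64(334), 207: np.int64(294), 208: np.int64(246), 209: np.int64(247), 210: np.int64(290), 211: np.int64(317), 212: np.int64(329), 213: np.int64(332), 214: np.int64(330), 215: np.int64(313), 216: np.int64(304), 217: np.int64(289)}
292 {186: np.int64(221), 187: np.int64(228), 188: np.int64(229), 189: np.int64(222), 190: np.int64(221), 191: np.int64(214), 192: np.int64(215), 193: np.int64(209), 194: np.int64(198), 195: np.int64(196), 196: np.int64(207), 197: np.int64(206), 198: np.int64(211), 199: np.int64(210), 200: np.int64(217), 201: np.int64(232), 202: np.int64(286), 203: np.int64(326), 204: np.int64(331), 205: np.int64(282), 206: np.int64(233), 207: np.int64(252), 208: np.in
[... 4765 characters left out ...]
: np.int64(369), 201: np.int64(391), 202: np.int64(389), 203: np.int64(370), 204: np.int64(358), 205: np.int64(368), 206: np.int64(371), 207: np.int64(384), 208: np.int64(431), 209: np.int64(465), 210: np.int64(420), 211: np.int64(347), 212: np.int64(306), 213: np.int64(298), 214: np.int64(291), 215: np.int64(307), 216: np.int64(356), 217: np.int64(433)}
foot-y [206.6, 204.6, 202.5, 200.5, 198.5, 196.4, 194.4]
bevel top -y [198.2, 196.3, 194.3, 192.3, 190.3, 188.3, 186.4]
gap 0.0045 [208.7, 206.7, 204.6, 202.6, 200.5, 198.5, 196.4]
gap -0.0045 [211.2, 209.1, 207.0, 205.0, 202.9, 200.8, 198.8]
rows per mm y [-0.27777778 -0.26666667 -0.26666667 -0.26666667 -0.26666667 -0.25555556
 -0.26666667]
```

Request:
apply_moves(deltas=[[255,0,0.15,-0.5,0,0,0],[255,0,0,-0.5,0,0,0],[255,0,0,0,0,0,0],[255,0,0,0,0,0,0]])

```text
time_s: 7.1
ee_pos: [0.5562, 0.0273, 0.2564]
eef_rot: [-3.142, 0.0, 0.198]
force: [0.2, -0.2, -1.6]
grip_width: 0.0237
grip_force: 40.0
```

```bash
python3 -c "
from h import *
o=ctrl.get_obs();print(o['ee_pos'],o['eef_rot'],o['force'])
snap('side','side4.png');o=ctrl.get_obs();print(o['ee_pos'],o['force'])
g=cv2.imread('pics/side4.png').astype(int).sum(2)
for u in (292,300,308): print(u,g[190:212,u].tolist())
y=o['eef_rot'][2];ex=np.array([np.cos(y),np.sin(y)]);ey=np.array([-ex[1],ex[0]])
def line(b,z,c,us):
    a=proj('side4',[*(c+ey*b+ex*.06),z]);d=proj('side4',[*(c+ey*b-ex*.06),z])
    return [round(float(d[1]+(a[1]-d[1])*(u-d[0])/(a[0]-d[0])),1) for u in us]
print(line(-.002,o['ee_pos'][2]-.1405,o['ee_pos'][:2],(292,300,308)))
"
```

```text
[0.55615482 0.02726891 0.25639314] [-3.14154009e+00  1.48314965e-04  1.97783223e-01] [ 0.15307388 -0.15579015 -1.58628681]
[0.55623585 0.02727608 0.25657763] [ 0.02134314 -0.5303696  -1.66756349]
292 [232, 227, 219, 216, 214, 211, 202, 199, 204, 215, 212, 214, 221, 238, 268, 266, 232, 235, 230, 211, 207, 207]
300 [219, 211, 202, 200, 200, 206, 213, 221, 217, 229, 241, 232, 231, 267, 249, 218, 209, 211, 212, 210, 210, 213]
308 [203, 198, 207, 212, 218, 231, 243, 233, 233, 255, 243, 213, 208, 208, 207, 201, 204, 206, 220, 243, 257, 254]
[206.1, 202.0, 197.9]
```

Request:
apply_moves(deltas=[[255,0,-0.08,-0.2,0,0,0],[255,0,0,-0.2,0,0,0],[255,0,0,-0.2,0,0,0],[255,0,0,-0.1,0,0,0],[255,0,0,-0.1,0,0,0],[255,0,0,0,0,0,0]])

```text
time_s: 7.75
ee_pos: [0.5562, 0.0265, 0.2483]
eef_rot: [-3.142, 0.0, 0.198]
force: [0.4, -0.8, -2.4]
grip_width: 0.0241
grip_force: 40.0
```

Request:
apply_moves(deltas=[[255,0,0,-0.1,0,0,0],[255,0,0,-0.1,0,0,0],[255,0,0,0,0,0,0]])

```text
time_s: 8.05
ee_pos: [0.5561, 0.0265, 0.2463]
eef_rot: [-3.142, 0.0, 0.198]
force: [0.0, -0.5, -3.7]
grip_width: 0.0241
grip_force: 40.0
```

Request:
apply_moves(deltas=[[255,0,0,-0.1,0,0,0],[255,0,0,-0.1,0,0,0],[255,0,0,0,0,0,0]])

```text
time_s: 8.35
ee_pos: [0.5561, 0.0265, 0.2443]
eef_rot: [-3.142, 0.0, 0.198]
force: [-0.8, 1.3, -2.1]
grip_width: 0.0239
grip_force: 40.0
```

Request:
apply_moves(deltas=[[255,0,0,-0.1,0,0,0],[255,0,0,-0.1,0,0,0],[255,0,0,0,0,0,0]])

```text
time_s: 8.65
ee_pos: [0.5561, 0.0265, 0.2423]
eef_rot: [-3.142, 0.0, 0.198]
force: [-1.0, 0.9, -0.9]
grip_width: 0.0237
grip_force: 40.0
```

Request:
apply_moves(deltas=[[255,0,0,-0.1,0,0,0],[255,0,0,-0.1,0,0,0],[255,0,0,-0.1,0,0,0],[255,0,0,0,0,0,0]])

```text
time_s: 9.05
ee_pos: [0.5561, 0.0265, 0.2393]
eef_rot: [-3.142, 0.0, 0.198]
force: [0.4, -0.4, -2.6]
grip_width: 0.0239
grip_force: 40.0
```

Request:
apply_moves(deltas=[[255,0,0.03,-0.1,0,0,0],[255,-0.01,0.03,-0.1,0,0,0],[255,0,0.03,-0.1,0,0,0],[255,0,0,0,0,0,0]])

```text
time_s: 9.45
ee_pos: [0.556, 0.0275, 0.2363]
eef_rot: [-3.142, 0.0, 0.198]
force: [0.4, 0.3, -1.2]
grip_width: 0.0235
grip_force: 40.0
```

Request:
apply_moves(deltas=[[255,0,0.03,-0.1,0,0,0],[255,-0.01,0.03,-0.1,0,0,0],[255,0,0.03,-0.1,0,0,0],[255,-0.01,0.03,-0.1,0,0,0],[255,0,0,0,0,0,0]])

```text
time_s: 9.95
ee_pos: [0.5558, 0.0286, 0.2322]
eef_rot: [-3.141, 0.0, 0.198]
force: [-0.6, 0.9, -2.7]
grip_width: 0.024
grip_force: 40.0
```

Request:
apply_moves(deltas=[[255,0,0.03,-0.1,0,0,0],[255,-0.01,0.03,-0.1,0,0,0],[255,0,0.03,-0.1,0,0,0],[255,-0.01,0.03,-0.1,0,0,0],[255,0,0,0,0,0,0]])

```text
time_s: 10.45
ee_pos: [0.5556, 0.0298, 0.2283]
eef_rot: [-3.142, 0.0, 0.198]
force: [0.0, 0.3, -1.9]
grip_width: 0.0239
grip_force: 40.0
```

```bash
cat > look.py <<'E'
import sys
from h import *
n=sys.argv[1]
snap('side',n+'.png'); o=ctrl.get_obs(); print(o['ee_pos'],o['force'])
c=cv2.imread('pics/'+n+'.png')[175:255,265:345]
cv2.imwrite('pics/'+n+'c.png',cv2.resize(cv2.convertScaleAbs(c,alpha=1.6),None,fx=7,fy=7,interpolation=cv2.INTER_CUBIC))
E
python3 look.py s5
```

```text
[0.55565381 0.02982314 0.22834971] [ 0.01931863 -0.00690799 -1.28977872]
```

View pics/s5c.png

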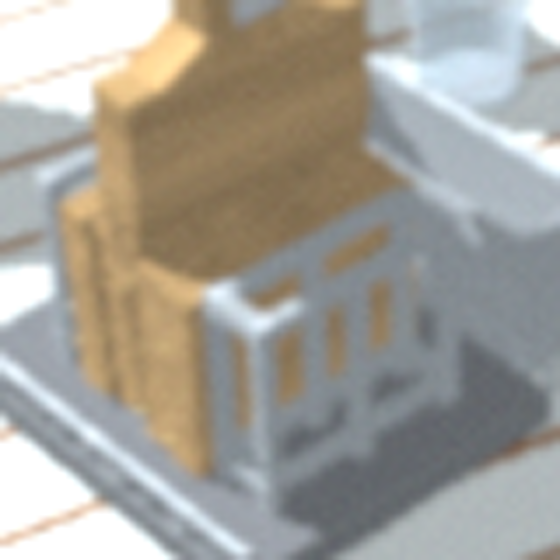

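Side crop: the foot is in the gap, all four boards look upright, and board_4 sits near the flat frame. Carrying on down with the sideways drift.

Request:
apply_moves(deltas=[[255,0,0.03,-0.1,0,0,0],[255,-0.01,0.03,-0.1,0,0,0],[255,0,0.03,-0.1,0,0,0],[255,-0.01,0.03,-0.1,0,0,0],[255,0,0,0,0,0,0]])

```text
time_s: 11.0
ee_pos: [0.5554, 0.031, 0.2243]
eef_rot: [-3.142, 0.0, 0.198]
force: [0.7, 0.6, -1.9]
grip_width: 0.0239
grip_force: 40.0
```

Request:
apply_moves(deltas=[[255,0,0.03,-0.1,0,0,0],[255,-0.01,0.03,-0.1,0,0,0],[255,0,0.03,-0.1,0,0,0],[255,-0.01,0.03,-0.1,0,0,0],[255,0,0,0,0,0,0]])

```text
time_s: 11.5
ee_pos: [0.5552, 0.0323, 0.2203]
eef_rot: [-3.141, 0.0, 0.198]
force: [0.2, -0.2, -1.3]
grip_width: 0.0237
grip_force: 40.0
```

Request:
apply_moves(deltas=[[255,0,0.03,-0.1,0,0,0],[255,-0.01,0.03,-0.1,0,0,0],[255,0,0.03,-0.1,0,0,0],[255,-0.01,0.03,-0.1,0,0,0],[255,0,0,0,0,0,0]])

```text
time_s: 12.0
ee_pos: [0.555, 0.0334, 0.2162]
eef_rot: [-3.141, 0.0, 0.198]
force: [0.2, 0.1, -2.2]
grip_width: 0.0239
grip_force: 40.0
```

Request:
apply_moves(deltas=[[255,0,0.03,-0.1,0,0,0],[255,-0.01,0.03,-0.1,0,0,0],[255,0,0.03,-0.1,0,0,0],[255,-0.01,0.03,-0.1,0,0,0],[255,0,0,0,0,0,0]])

```text
time_s: 12.5
ee_pos: [0.5548, 0.0346, 0.2123]
eef_rot: [3.142, 0.0, 0.198]
force: [0.4, 0.3, -1.8]
grip_width: 0.0237
grip_force: 40.0
```

Request:
apply_moves(deltas=[[255,0,0,-0.1,0,0,0],[255,0,0,-0.1,0,0,0],[255,0,0,-0.1,0,0,0],[255,0,0,-0.1,0,0,0],[255,0,0,0,0,0,0]])

```text
time_s: 13.0
ee_pos: [0.5549, 0.0344, 0.2084]
eef_rot: [3.141, -0.0, 0.198]
force: [0.5, -3.4, -1.2]
grip_width: 0.0239
grip_force: 40.0
```

Request:
apply_moves(deltas=[[255,0,0,-0.1,0,0,0],[255,0,0,-0.1,0,0,0],[255,0,0,-0.1,0,0,0],[255,0,0,-0.1,0,0,0],[255,0,0,0,0,0,0]])

```text
time_s: 13.5
ee_pos: [0.555, 0.0341, 0.2045]
eef_rot: [3.14, -0.0, 0.198]
force: [2.1, -7.0, -2.1]
grip_width: 0.024
grip_force: 40.0
```

```bash
python3 look.py s6
```

```text
[0.55504815 0.03408094 0.20449625] [ 1.50747296 -5.78696668 -1.2955233 ]
```

View pics/s6c.png

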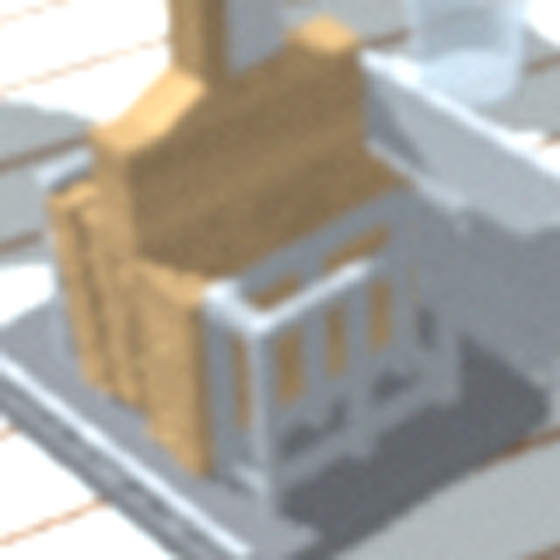

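Boards 3 and 4 lean slightly outward against the flat frame and the side reaction is about −7 N. I'll ease the paddle toward −y.

Request:
apply_moves(deltas=[[255,0.01,-0.05,0,0,0,0],[255,0.01,-0.05,0,0,0,0],[255,0,0,0,0,0,0]])

```text
time_s: 13.85
ee_pos: [0.5551, 0.0337, 0.2044]
eef_rot: [-3.141, -0.0, 0.198]
force: [1.2, -3.1, -1.1]
grip_width: 0.0237
grip_force: 40.0
```

Request:
apply_moves(deltas=[[255,0,0,-0.1,0,0,0],[255,0,0,-0.1,0,0,0],[255,0,0,0,0,0,0]])

```text
time_s: 14.15
ee_pos: [0.5551, 0.0335, 0.2023]
eef_rot: [3.141, 0.0, 0.198]
force: [0.9, -4.4, -2.0]
grip_width: 0.0241
grip_force: 40.0
```

Request:
apply_moves(deltas=[[255,0.01,-0.05,0,0,0,0],[255,0,0,-0.1,0,0,0],[255,0,0,-0.1,0,0,0],[255,0,0,0,0,0,0]])

```text
time_s: 14.55
ee_pos: [0.5552, 0.0331, 0.2003]
eef_rot: [3.142, 0.0, 0.198]
force: [1.3, -3.7, -2.5]
grip_width: 0.0239
grip_force: 40.0
```

Request:
apply_moves(deltas=[[255,0,-0.03,-0.1,0,0,0],[255,0,-0.03,-0.1,0,0,0],[255,0,0,0,0,0,0]])

```text
time_s: 14.85
ee_pos: [0.5551, 0.0326, 0.1982]
eef_rot: [-3.141, 0.0, 0.198]
force: [0.3, -2.5, -1.6]
grip_width: 0.0235
grip_force: 40.0
```

Request:
apply_moves(deltas=[[255,0,0,-0.1,0,0,0],[255,0,-0.02,-0.1,0,0,0],[255,0,0,-0.1,0,0,0],[255,0,0,0,0,0,0]])

```text
time_s: 15.25
ee_pos: [0.5552, 0.0324, 0.1954]
eef_rot: [-3.141, -0.0, 0.198]
force: [0.1, -1.2, -1.9]
grip_width: 0.0235
grip_force: 40.0
```

Request:
apply_moves(deltas=[[255,0,0,-0.1,0,0,0],[255,0,0,-0.1,0,0,0],[255,0,0,-0.1,0,0,0],[255,0,0,0,0,0,0]])

```text
time_s: 15.65
ee_pos: [0.5551, 0.0324, 0.1921]
eef_rot: [-3.141, 0.0, 0.198]
force: [0.3, 0.1, -2.3]
grip_width: 0.0239
grip_force: 40.0
```

Request:
apply_moves(deltas=[[255,0,0,-0.1,0,0,0],[255,0,0,-0.1,0,0,0],[255,0,0,-0.1,0,0,0],[255,0,0,-0.1,0,0,0],[255,0,0,0,0,0,0]])

```text
time_s: 16.15
ee_pos: [0.5551, 0.0324, 0.1882]
eef_rot: [-3.141, 0.0, 0.198]
force: [0.1, 2.2, -3.2]
grip_width: 0.0239
grip_force: 40.0
```

Request:
apply_moves(deltas=[[255,0,0,-0.1,0,0,0],[255,0,0,-0.1,0,0,0],[255,0,0,-0.1,0,0,0],[255,0,0,-0.1,0,0,0],[255,0,0,0,0,0,0]])

```text
time_s: 16.65
ee_pos: [0.5551, 0.0324, 0.1842]
eef_rot: [-3.141, 0.0, 0.198]
force: [0.0, 2.9, -3.2]
grip_width: 0.0237
grip_force: 40.0
```

Request:
apply_moves(deltas=[[255,0,0,-0.1,0,0,0],[255,0,0,-0.1,0,0,0],[255,0,0,-0.1,0,0,0],[255,0,0,-0.1,0,0,0],[255,0,0,0,0,0,0]])

```text
time_s: 17.15
ee_pos: [0.5551, 0.0324, 0.1802]
eef_rot: [-3.141, 0.0, 0.198]
force: [0.3, 5.4, -3.7]
grip_width: 0.0238
grip_force: 40.0
```

Request:
apply_moves(deltas=[[255,0,0.05,0,0,0,0],[255,-0.01,0.05,0,0,0,0],[255,0,0,0,0,0,0]])

```text
time_s: 17.45
ee_pos: [0.5551, 0.0329, 0.1805]
eef_rot: [3.141, 0.0, 0.198]
force: [0.0, -1.2, -3.5]
grip_width: 0.024
grip_force: 40.0
```

```bash
python3 look.py s7
```

```text
[0.55516761 0.03285034 0.1804854 ] [ 0.04263658 -1.73965543 -2.33047083]
```

View pics/s7c.png

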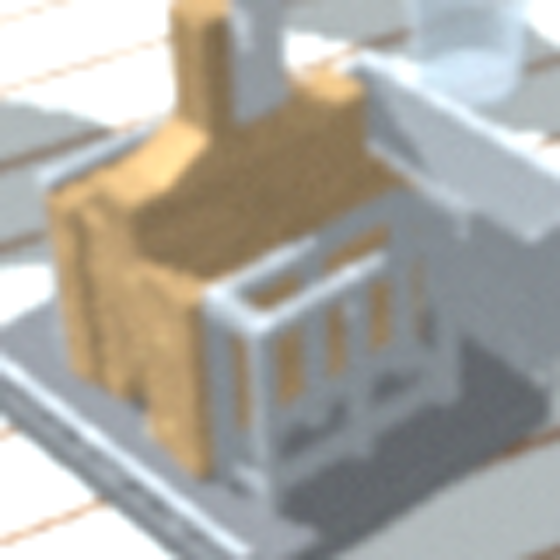

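Side crop: boards 3 and 4 have straightened up and the foot shows between the boards near crop (135,400). Continuing down.

Request:
apply_moves(deltas=[[255,0,0,-0.1,0,0,0],[255,0,0,-0.1,0,0,0],[255,0,0,-0.1,0,0,0],[255,0,0,0,0,0,0]])

```text
time_s: 17.9
ee_pos: [0.555, 0.0333, 0.1773]
eef_rot: [-3.142, 0.0, 0.198]
force: [0.4, -1.0, -2.9]
grip_width: 0.0241
grip_force: 40.0
```

Request:
apply_moves(deltas=[[255,0,0,-0.1,0,0,0],[255,0,0,-0.1,0,0,0],[255,0,0,-0.1,0,0,0],[255,0,0,0,0,0,0]])

```text
time_s: 18.3
ee_pos: [0.555, 0.0333, 0.1742]
eef_rot: [-3.141, 0.0, 0.198]
force: [0.7, -1.6, -2.6]
grip_width: 0.0239
grip_force: 40.0
```

Request:
apply_moves(deltas=[[255,0,0,-0.1,0,0,0],[255,0,0,-0.1,0,0,0],[255,0,0,-0.1,0,0,0],[255,0,0,0,0,0,0]])

```text
time_s: 18.7
ee_pos: [0.555, 0.0333, 0.1713]
eef_rot: [-3.141, 0.0, 0.198]
force: [0.8, -1.5, -2.5]
grip_width: 0.0241
grip_force: 40.0
```

Request:
apply_moves(deltas=[[255,0,0,-0.1,0,0,0],[255,0,0,-0.1,0,0,0],[255,0,0,-0.1,0,0,0],[255,0,0,0,0,0,0]])

```text
time_s: 19.1
ee_pos: [0.555, 0.0333, 0.1682]
eef_rot: [-3.141, 0.0, 0.198]
force: [-0.7, -1.2, -1.8]
grip_width: 0.0239
grip_force: 40.0
```

10 mm to go.

Request:
apply_moves(deltas=[[255,0,0,-0.1,0,0,0],[255,0,0,-0.1,0,0,0],[255,0,0,-0.1,0,0,0],[255,0,0,0,0,0,0]])

```text
time_s: 19.5
ee_pos: [0.555, 0.0333, 0.1652]
eef_rot: [-3.142, 0.0, 0.198]
force: [0.4, -0.2, -2.0]
grip_width: 0.024
grip_force: 40.0
```

Request:
apply_moves(deltas=[[255,0,0,-0.1,0,0,0],[255,0,0,-0.1,0,0,0],[255,0,0,-0.1,0,0,0],[255,0,0,0,0,0,0]])

```text
time_s: 19.9
ee_pos: [0.555, 0.0333, 0.1623]
eef_rot: [-3.142, 0.0, 0.198]
force: [-0.2, -0.5, -2.6]
grip_width: 0.024
grip_force: 40.0
```

Request:
apply_moves(deltas=[[255,0,0,-0.1,0,0,0],[255,0,0,-0.1,0,0,0],[255,0,0,0,0,0,0]])

```text
time_s: 20.2
ee_pos: [0.555, 0.0333, 0.1603]
eef_rot: [-3.142, 0.0, 0.198]
force: [-0.0, -1.1, -3.3]
grip_width: 0.0242
grip_force: 40.0
```

Request:
apply_moves(deltas=[[255,0,0,-0.05,0,0,0],[255,0,0,-0.05,0,0,0],[255,0,0,0,0,0,0]])

```text
time_s: 20.5
ee_pos: [0.5551, 0.0333, 0.1594]
eef_rot: [-3.142, 0.0, 0.198]
force: [0.2, -0.3, -2.6]
grip_width: 0.0238
grip_force: 40.0
```

Request:
apply_moves(deltas=[[255,0,0,-0.05,0,0,0],[255,0,0,-0.05,0,0,0],[255,0,0,0,0,0,0]])

```text
time_s: 20.8
ee_pos: [0.5551, 0.0333, 0.1585]
eef_rot: [-3.142, -0.0, 0.198]
force: [-0.3, -1.0, -2.0]
grip_width: 0.0239
grip_force: 40.0
```

Request:
apply_moves(deltas=[[255,0,0,-0.05,0,0,0],[255,0,0,0,0,0,0]])

```text
time_s: 21.0
ee_pos: [0.5552, 0.0333, 0.1584]
eef_rot: [3.141, -0.0, 0.198]
force: [-1.6, -0.0, 3.9]
grip_width: 0.0236
grip_force: 40.0
```

Request:
apply_moves(deltas=[[255,0,0,-0.05,0,0,0],[255,0,0,0,0,0,0]])

```text
time_s: 21.2
ee_pos: [0.5552, 0.0333, 0.1583]
eef_rot: [3.141, -0.001, 0.198]
force: [-4.6, -0.6, 8.9]
grip_width: 0.0238
grip_force: 40.0
```

The paddle is down on the tray. I'll relax the press, let go and rise.

Request:
apply_moves(deltas=[[255,0,0,0.07,0,0,0],[200,0,0,0,0,0,0],[170,0,0,0,0,0,0],[120,0,0,0,0,0,0],[80,0,0,0,0,0,0],[80,0,0,0,0,0,0],[80,0,0,0,0,0,0],[80,0,0,0,0,0,0]])

```text
time_s: 22.0
ee_pos: [0.5551, 0.0333, 0.1581]
eef_rot: [-3.142, 0.0, 0.198]
force: [0.3, 0.3, 0.2]
grip_width: 0.064
grip_force: 0.0
```

Request:
apply_moves(deltas=[[80,0,0,1,0,0,0],[80,0,0,2,0,0,0],[80,0,0,3,0,0,0],[80,0,0,3,0,0,0],[80,-1,-3,3,0,0,0],[80,-1,-4,0,0,0,0],[80,-1,-4,0,0,0,0],[80,-1,-4,0,0,0,0],[80,-1,-4,0,0,0,0],[80,0,0,0,0,0,0]])

```text
time_s: 23.0
ee_pos: [0.504, -0.1603, 0.2789]
eef_rot: [3.141, -0.0, 0.194]
force: [0.9, 0.2, 1.1]
grip_width: 0.0646
grip_force: 0.0
```

```bash
python3 -c "
from h import *
snap('side','s8.png');snap('top','t8.png')
a=cv2.imread('pics/s8.png')[165:265,260:360];b=cv2.imread('pics/t8.png')[155:255,250:350]
cv2.imwrite('pics/c8.png',np.hstack([cv2.resize(cv2.convertScaleAbs(i,alpha=1.3),(400,400),interpolation=2) for i in (a,b)]))"
```

```text
(no output)
```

View pics/c8.png

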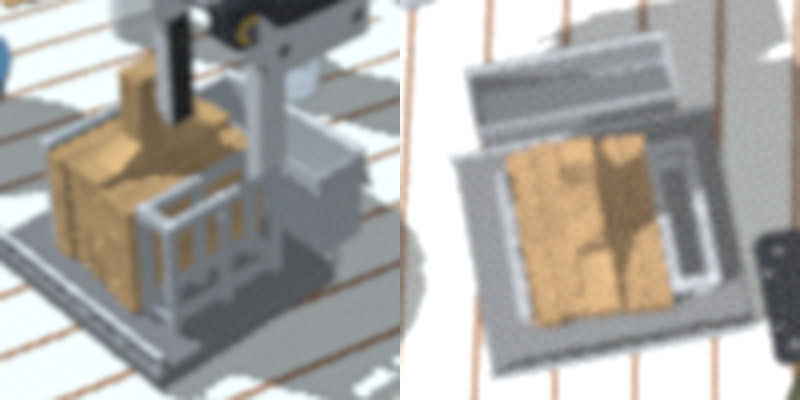

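The final view shows the paddle standing square in the packed row between boards 2 and 3, the boards upright and the gripper clear.

```bash
python3 -c "
from station import ctrl
print(ctrl.hand_in())"
```

```text
the job is handed in; nothing more can be done
None
```

I put the handled board down on the tray in the gap between board_2 and board_3, released it with the gripper clear, and handed the job in at about 23 s of the 72 s; the hand-in gave no verdict back.

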